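Tighten the drill chuck on the pipe shaver

TASK

The pipe shaver has only been slipped loosely into the open chuck of the drill in the bench clamp. Push its shank fully home in the chuck, then turn the chuck sleeve until the jaws have closed tight on the shank and it sits straight, and let go. Leave the other things on the worktop where they are.

Things in the scene. Friction and masses are not known exactly. Their poses are not given: they have to be found in the camera images.
- drill: Cordless drill fixed level in a clamp on the worktop. Origin on the worktop below the chuck's rear face, z up. The chuck axis is 130 mm up and runs along +y, out of the chuck. Along y: clamp collar (64 mm across) -40 to -16 mm, motor housing (66 mm) -186 to -64, rear ring 0 to 12, turning sleeve 13 to 50, its tapered nose to 64. Handle and battery lie to +x, y -190 to -70, 38 mm above the axis.
- sleeve_mid (a point): Point on the chuck axis at the middle of the sleeve's grip (y = 32 mm on the drill); axes as the drill's. The ribbed black sleeve is 43 mm in diameter, 37 mm long. It takes 0.2 to 0.3 N m to turn (gently, under 1 rad/s) and stays where it is left. One swing of the gripper does not close it: re-grip and turn on, until it comes hard against its stop.
- sleeve (a joint): Turn of the sleeve, rad; grows as the chuck closes: clockwise as seen by one facing the chuck's nose, so the sleeve's top moves to the drill's -x side (a negative turn about its +y). At 0 the jaws are open to 12 mm; each rad closes them by 1.25 mm of diameter and slides them 1.1 mm forward. They meet the 10 mm shank at about 1.6 rad; hard tight, it stops at about 2.4 rad.
- jaw_top: The uppermost of the three steel jaws in the chuck (32 mm long), all driven together by the sleeve. Its origin lies on the chuck axis near the rear face; it slides inwards and forwards.
- chuck_nose (a point): Point on the chuck axis at the front end of the chuck (y = 64 mm on the drill); axes as the drill's. The bore is 46 mm deep from here.
- shaver: Pipe shaver, 0.12 kg: round aluminium cup, 38 mm across, 56 mm long, on a steel shank 10 mm across, 58 mm long. Origin mid-cup on its axis; +y points out of the open mouth (28 mm ahead), shank to 86 mm behind. It starts loose in the open chuck, 9 to 15 mm short of home, drooping. Home, the shank is on the bore's floor and 12 mm of it shows before the nose; let go, it stays in, drooping.
- shank_end (a point): Centre of the rear end of the shaver's shank; axes as the shaver's.
- glue: Bystander: white bottle with a cap, 48 mm across, 150 mm tall, origin under its foot.
- elbow: Bystander: white plastic pipe elbow with a stub of pipe, 165 mm long, 34 mm thick, lying; origin under the bend.
- tape: Bystander: roll of tape, 104 mm across, 45 mm tall, lying flat; origin under its middle.
- carton: Bystander: closed carton, 120 x 90 x 50 mm; origin under its middle.
Not all that is in view belongs to the job. Leave any green or pink look-alike of the shaver alone.

How it is judged:
On the way, in this order (a step that is already met when the one before it is completed fails the run):
1. the shank is pushed home in the chuck (its end within 6 mm of the bore's floor) (y of shank_end in the frame of chuck_nose below -0.04 m), for 0.2 s.
2. the sleeve is turned until the jaws grip the shank (value of joint sleeve above 1.9 rad and contact force between jaw_top and shaver above 8 N), for 0.2 s.
At the end, for the whole second after the job is handed in: The shaver's shank is home in the chuck (its end within 6 mm of the bore's floor), the sleeve has been turned to where the jaws close on it (beyond 1.9 rad) and the jaws grip it (the top jaw presses on it with more than 8 N), the shaver is in line with the chuck to 0.05 rad and at rest (all of step 2 and y of shank_end in the frame of chuck_nose below -0.04 m and angle between the y axis of shaver and the y axis of drill, either way round below 0.05 rad and linear speed of shaver below 0.02 m/s); the robot touches nothing.
It fails at once if a bystander is shifted by more than 30 mm (distance of any of glue, elbow, tape, carton from where it was at the start of the episode above 0.03 m).
It fails at once if the bottle is knocked over (angle between glue's own z axis and vertical above 0.5 rad).
It also fails if it takes over 58 s, if anything falls off the work surface, if the arm or the gripper's body presses on something with over 40 N, if the wrist force passes 120 N, or if a joint passes its speed limit or range.

ROBOT

A 7-joint arm with a two-finger parallel gripper is mounted at the origin on the work surface. World frame = base frame: x ahead of the robot, y to its left, z up, the work surface at z = 0. Lengths are in m, angles in rad, forces in N, time in s.
With the tool pointing down it reaches from about 0.425 to 0.95 m from the base axis. Payload 4.7 kg.
Tool frame: the origin (TCP) lies midway between the tips of the shut fingers; the grasp point (between the pads) lies hold_point_z behind it (hold_point_z is the distance from the TCP to the grasp point, in m); z points along the fingers, y is the direction in which the jaws open and shut (so a half turn about z gives the same grasp; the last joint's range is limited). The gripper opens to 85 mm and grips with 20 to 120 N. Pads are 22 mm wide; open, the fingers measure 114 mm over their backs; the gripper's body (76 mm by 85 mm) begins 54 mm behind the grasp point. The pads swing forward as they close: fully open they stand 13 mm farther back than shut.
Start: joints at [-1.378, 0.469, -0.049, 1.532, 0.024, 1.141, -0.082], TCP at [0.148, 0.658, 0.231] pointing down, gripper open.
Joint ranges: [-2.59, 2.59], [-0.33, 1.99], [-1.39, 1.29], [0.1, 2.45], [-1.04, 4.18], [0.21, 1.99], [-2.66, 2.66]. Speed limits (rad/s): [2.57, 2.57, 3.14, 3.14, 3.14, 3.14, 3.14].

INTERFACE

Orientations are given as a 3x3 rotation matrix whose columns are the frame's x, y, z axes.
In Python, from rig import * gives the robot as it stands. Calls block until the motion is done:
- move_to(position, orientation): joint-space move of the TCP to a pose.
- move_linear(position, rotation=None, max_speed=0.15, threshold=None): straight line of the TCP; rotation=None keeps the orientation; max_speed is the mean speed in m/s. With threshold (N) it stops when the force on the tool has changed by that much, and returns True; else False.
- movej(angles): joint-space move.
- release() and close_gripper(force=None): open the fingers fully, or close them until they stop; force is the grip in N (None keeps the last).
- hold(seconds).
- solve_ik(position, orientation): joint angles nearest the present ones, or None.
- read_state(): the state.
- snapshot(name): name is "scene" or "top"; returns a dict with "pixels" (384x512x3 uint8, red, green, blue), "z_map" (384x512 float32, m along the optical axis (not along the pixel's ray), 0 where there is no reading), "mtx" (3x3 intrinsics, pixels), "eye" and "rotation" of the camera in the world. Camera axes: x right, y up, looking along -z (the intrinsics and any distortion apply to the point x, -y, -z); pixel columns grow to the right and rows downward; lengths in m; the calibration is good to about 2 mm. A picture is of the moment at which its call begins.
A pose or a line that the arm cannot do raises IKError and nothing moves.
- close_job(): hands the job in, once; it reports no verdict.
Trained networks look in the newest picture that a camera, given by its name, has taken for a name from the list of things; names that differ only in an ending like _2 or _b are one class to them, and where a whole thing is asked for, a point or a joint stands for the part that bears it (a point fixed in the world has none). Each returns a list of dicts, best first, with "conf" (0 to 1); they miss things now and then, are a little off and sometimes report something else, mostly with a low value. They report only what shows in the picture. A call takes as long as a camera call. They do not tell look-alikes from the thing itself.
- spot_in(camera, name): "extent" ([centre column, centre row, width, height] in pixels, round what is visible of it).
- spot_point(camera, name): "point" ([row, column] in pixels: a listed point, or the origin of a listed thing).
The state is a dict: "clock": time; "joint_positions": joint angles; "qvel": joint speeds; "effort": joint torques, N m; "tcp_pos": TCP position; "tcp_rot": TCP orientation; "contact_force": force on the tool from outside, world axes, zero at the start; "moment": the same for the moment, N m; "grip_width": finger opening in m.
Only numpy, scipy, OpenCV 4.12 (cv2) and the standard library are available. Lean on these libraries where they do the work, as an engineer would, in place of code of your own. Each camera call takes 0.05 s, during which the arm holds its last target.

## Working session

There is one attempt and no reset: what is moved stays moved. The work goes in short steps, each a Python script; the robot and the scene stay as the last script left them, time stands still between calls to the robot, and variables do not carry over. Pictures are saved under pics/ and viewed, and the job is handed in when it is done.

```bash
mkdir -p pics; ls
cat > h.py <<'E'
from rig import *
import numpy as np, cv2
def px2w(s,u,v,z=None):
    K=s["mtx"]
    if z is None:
        p=s["z_map"][int(v)-1:int(v)+2,int(u)-1:int(u)+2]; p=p[p>0]; z=np.median(p)
    c=np.array([(u-K[0,2])/K[0,0]*z, -(v-K[1,2])/K[1,1]*z, -z])
    return np.array(s["rotation"])@c+np.array(s["eye"])
def w2px(s,P):
    K=s["mtx"]; c=np.array(s["rotation"]).T@(np.array(P)-np.array(s["eye"]))
    return np.array([K[0,0]*c[0]/-c[2]+K[0,2], K[1,1]*-c[1]/-c[2]+K[1,2]])
def cloud(s):
    K=s["mtx"]; z=s["z_map"]; v,u=np.mgrid[:384,:512]
    c=np.stack([(u-K[0,2])/K[0,0]*z, -(v-K[1,2])/K[1,1]*z, -z],-1)
    return c@np.array(s["rotation"]).T+np.array(s["eye"])
E
python3 - <<'E'
from h import *
np.set_printoptions(precision=3,suppress=True)
for c in ["scene","top"]:
    s=snapshot(c); cv2.imwrite(f"pics/{c}0.png",cv2.resize(s["pixels"][:,:,::-1],(800,600)))
    print(c,s["eye"],s["rotation"],s["mtx"],[k for k in s])
    np.savez(f"{c}0.npz",**s)
    for n in ["drill","shaver","sleeve","glue","elbow","tape","carton"]:
        print(n,[(round(d["conf"],2),np.round(d["extent"])) for d in spot_in(c,n)])
    for n in ["drill","sleeve_mid","chuck_nose","shaver","shank_end"]:
        r=spot_point(c,n); print(n,[(round(d["conf"],2),np.round(d["point"],1),px2w(s,d["point"][1],d["point"][0])) for d in r])
st=read_state();print(st)
E
```

```text
pics
scene [ 1.173 -0.441  0.706] [[ 0.595 -0.489  0.638]
 [ 0.804  0.359 -0.475]
 [ 0.004  0.795  0.607]] [[384.762   0.    246.668]
 [  0.    384.762 190.552]
 [  0.      0.      1.   ]] ['pixels', 'z_map', 'mtx', 'eye', 'rotation']
drill [(0.7, array([216., 211.,  93., 101.])), (0.33, array([155., 203.,  41.,  33.]))]
shaver [(0.82, array([275., 167.,  27.,  20.])), (0.72, array([252., 149.,  12.,  14.])), (0.46, array([314., 151.,  11.,  21.]))]
sleeve [(0.61, array([154., 204.,  39.,  31.])), (0.53, array([251., 173.,  17.,  22.])), (0.51, array([144., 232.,  28.,  52.]))]
glue [(0.63, array([142., 231.,  29.,  57.])), (0.21, array([218., 212.,  92., 102.]))]
elbow [(0.85, array([361., 176.,  54.,  21.]))]
tape [(0.57, array([154., 205.,  40.,  36.])), (0.54, array([216., 218.,  95., 102.]))]
carton [(0.69, array([361., 175.,  57.,  22.])), (0.65, array([324., 229.,  60.,  50.])), (0.22, array([155., 205.,  38.,  34.]))]
drill [(0.69, array([211.4, 238.4]), array([ 0.651, -0.075,  0.162]))]
sleeve_mid [(0.96, array([173.9, 247.3]), array([0.525, 0.043, 0.142]))]
chuck_nose [(0.6
[... 1395 characters left out ...]
, array([0.408, 0.412, 0.037]))]
shank_end [(0.87, array([201.3, 133.8]), array([0.468, 0.353, 0.001])), (0.74, array([305.6, 148.5]), array([0.198, 0.299, 0.022]))]
{'clock': 1.3, 'joint_positions': array([-1.378,  0.469, -0.049,  1.532,  0.024,  1.141, -0.082]), 'qvel': array([ 0.   , -0.001, -0.001, -0.001,  0.   , -0.002,  0.001]), 'effort': array([ -0.   , -51.016,  -0.047, -23.801,   0.011,   0.001,  -0.   ]), 'tcp_pos': array([0.148, 0.659, 0.231]), 'tcp_rot': array([[-0.975,  0.22 ,  0.   ],
       [ 0.22 ,  0.975,  0.   ],
       [ 0.   ,  0.   , -1.   ]]), 'contact_force': array([-0.864, -0.645,  0.011]), 'moment': array([-0.036, -0.026, -0.007]), 'grip_width': 0.08542276775671026}
```

View pics.

View pics/scene0.png

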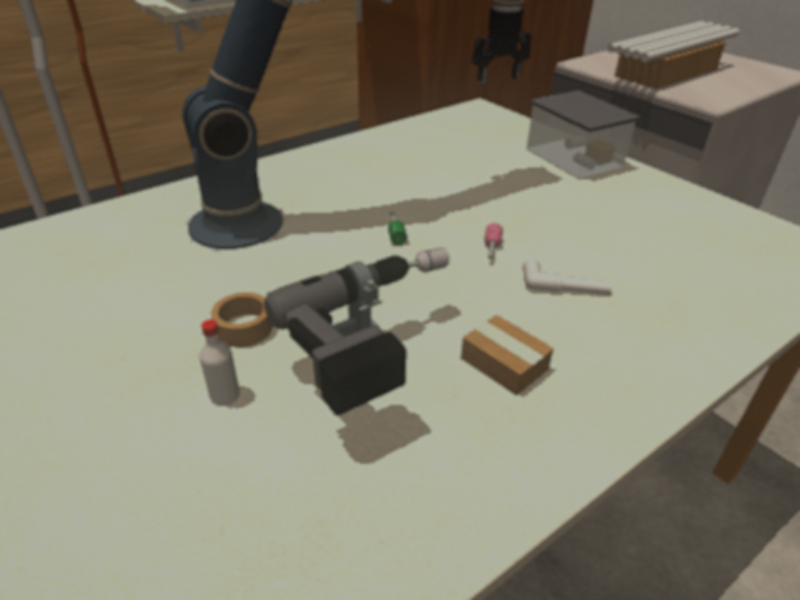

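View pics/top0.png

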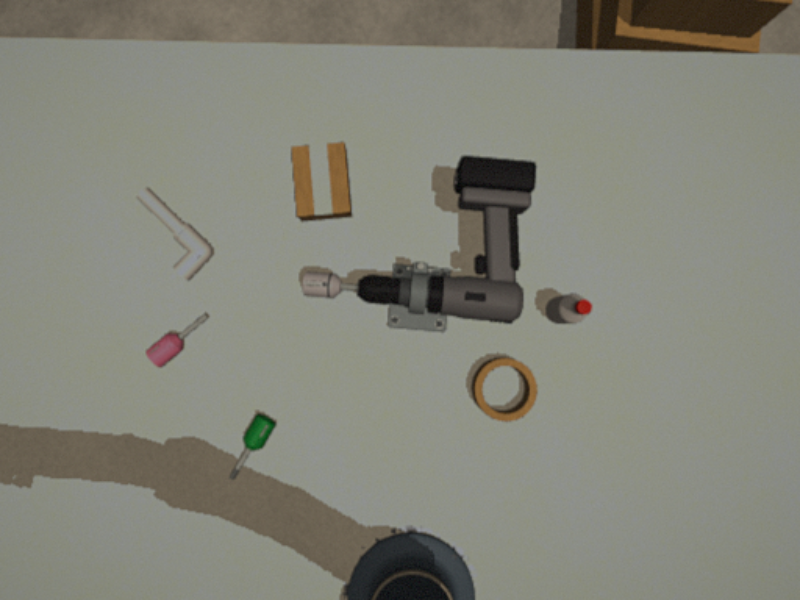

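Run:
```python
import numpy as np,cv2
s=np.load("scene0.npz");t=np.load("top0.npz")
a=cv2.resize(s["pixels"][110:210,200:340,::-1],(800,571),interpolation=cv2.INTER_CUBIC)
cv2.imwrite("pics/c1.png",a)
a=cv2.resize(t["pixels"][140:230,180:300,::-1],(800,600),interpolation=cv2.INTER_CUBIC)
cv2.imwrite("pics/c2.png",a)
```

```text
(no output)
```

View pics/c1.png

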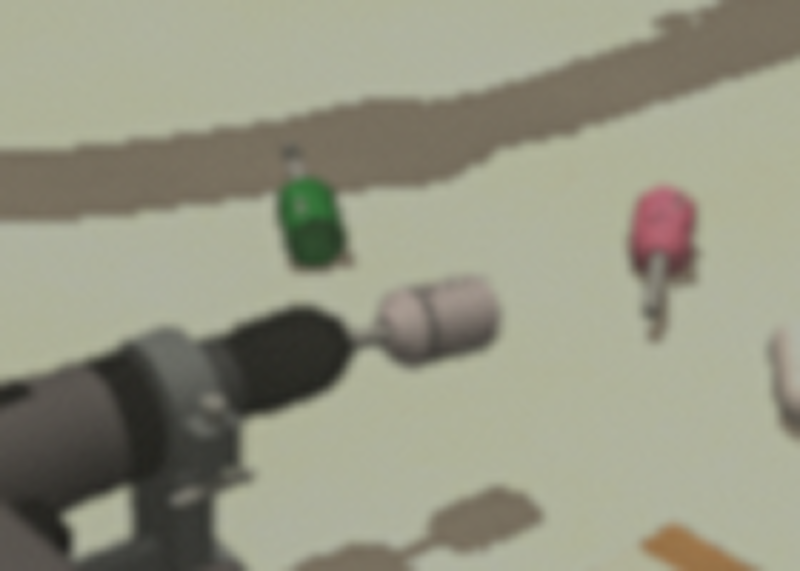

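View pics/c2.png

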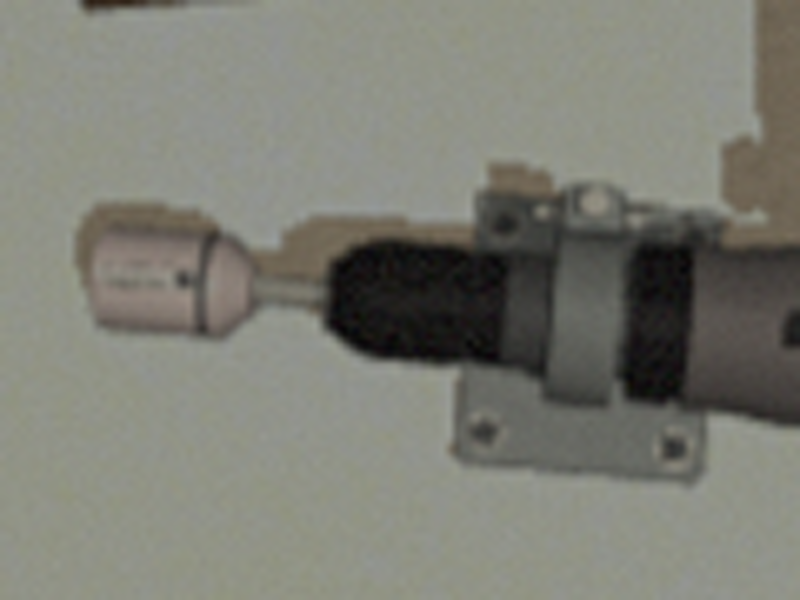

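Run:
```python
from h import *
import rig
from scipy.optimize import least_squares
np.set_printoptions(precision=4,suppress=True)
print([n for n in dir(rig) if not n.startswith('_')], getattr(rig,'hold_point_z',None), read_state()["clock"])
for c in ["top","scene"]:
    s=dict(np.load(c+"0.npz")); P=cloud(s)
    m=(P[...,2]>.1)&(P[...,2]<.2)&(abs(P[...,0]-.505)<.05)&(P[...,1]>-.2)&(P[...,1]<.2)&(s["z_map"]>0)
    Q=P[m]; print(c,len(Q))
    # profile along y: x mid range, top z
    for y in np.arange(-.19,.19,.008):
        q=Q[(Q[:,1]>=y)&(Q[:,1]<y+.008)]
        if len(q)>3: print("%.3f n%d x %.4f..%.4f mid %.4f ztop %.4f"%(y+.004,len(q),q[:,0].min(),q[:,0].max(),(q[:,0].min()+q[:,0].max())/2,np.percentile(q[:,2],95)))
```

```text
['IKError', 'close_gripper', 'close_job', 'hold', 'hold_point_z', 'move_linear', 'move_to', 'movej', 'read_state', 'release', 'snapshot', 'solve_ik', 'spot_in', 'spot_point'] 0.0187 1.3
top 3259
-0.154 n41 x 0.4712..0.5494 mid 0.5103 ztop 0.1568
-0.146 n117 x 0.4665..0.5537 mid 0.5101 ztop 0.1618
-0.138 n125 x 0.4617..0.5534 mid 0.5076 ztop 0.1636
-0.130 n136 x 0.4638..0.5533 mid 0.5086 ztop 0.1632
-0.122 n135 x 0.4637..0.5534 mid 0.5086 ztop 0.1641
-0.114 n125 x 0.4636..0.5531 mid 0.5084 ztop 0.1648
-0.106 n143 x 0.4659..0.5538 mid 0.5099 ztop 0.1634
-0.098 n117 x 0.4658..0.5542 mid 0.5100 ztop 0.1644
-0.090 n130 x 0.4659..0.5535 mid 0.5097 ztop 0.1656
-0.082 n91 x 0.4678..0.5545 mid 0.5111 ztop 0.1659
-0.074 n100 x 0.4676..0.5320 mid 0.4998 ztop 0.1659
-0.066 n92 x 0.4678..0.5322 mid 0.5000 ztop 0.1648
-0.058 n96 x 0.4698..0.5287 mid 0.4993 ztop 0.1622
-0.050 n81 x 0.4720..0.5316 mid 0.5018 ztop 0.1618
-0.042 n95 x 0.4720..0.5308 mid 0.5014 ztop 0.1621
-0.034 n80 x 0.4740..0.5316 mid 0.5028 ztop 0.1619
-0.026 n94 x 0.4742..0.5432 mid 0.5087 ztop 0.1605
-0.018 n82 x 0.4761..0.5458 m
[... 2707 characters left out ...]
18
0.070 n46 x 0.4985..0.5319 mid 0.5152 ztop 0.1508
0.078 n36 x 0.4975..0.5294 mid 0.5134 ztop 0.1497
0.086 n17 x 0.5008..0.5272 mid 0.5140 ztop 0.1474
0.094 n5 x 0.5158..0.5221 mid 0.5190 ztop 0.1382
0.102 n8 x 0.5111..0.5163 mid 0.5137 ztop 0.1303
0.110 n10 x 0.5103..0.5155 mid 0.5129 ztop 0.1302
0.118 n31 x 0.5011..0.5263 mid 0.5137 ztop 0.1312
0.126 n59 x 0.4987..0.5323 mid 0.5155 ztop 0.1384
0.134 n36 x 0.4967..0.5334 mid 0.5150 ztop 0.1402
0.142 n37 x 0.5045..0.5340 mid 0.5192 ztop 0.1393
0.150 n28 x 0.5043..0.5338 mid 0.5191 ztop 0.1384
0.158 n33 x 0.5068..0.5348 mid 0.5208 ztop 0.1372
0.166 n33 x 0.5043..0.5351 mid 0.5197 ztop 0.1359
0.174 n16 x 0.5092..0.5341 mid 0.5217 ztop 0.1362
```

Run:
```python
from h import *
from scipy.optimize import least_squares
np.set_printoptions(precision=4,suppress=True)
def fit(y0,y1,R,zlo):
  for c in ["top","scene","both"]:
    Q=[]
    for k in (["top","scene"] if c=="both" else [c]):
        s=dict(np.load(k+"0.npz")); P=cloud(s)
        m=(P[...,2]>zlo)&(P[...,2]<.2)&(abs(P[...,0]-.507)<.06)&(P[...,1]>y0)&(P[...,1]<y1)&(s["z_map"]>0); Q.append(P[m])
    Q=np.vstack(Q)
    # fixed slope .07
    d=lambda p:np.hypot((Q[:,0]-p[0]-.07*(Q[:,1]-(y0+y1)/2))*.9976,Q[:,2]-p[1])-R
    r=least_squares(d,[.507,.13],loss='soft_l1',f_scale=.001); print(c,(y0+y1)/2,r.x,np.std(d(r.x)))
fit(.05,.083,.0215,.128)
fit(-.03-.0,-.025,.033,.12) if 0 else None
fit(-.14,-.08,.033,.135)
fit(.135,.172,.019,.118)
```

```text
top 0.0665 [0.51   0.1306] 0.0014362223006515946
scene 0.0665 [0.5074 0.129 ] 0.0014321486423109655
both 0.0665 [0.5089 0.1299] 0.0017848668341264404
top -0.11000000000000001 [0.5028 0.1316] 0.00950144424271886
scene -0.11000000000000001 [0.5049 0.1264] 0.009707828592764738
both -0.11000000000000001 [0.5021 0.1301] 0.01008731488922639
top 0.1535 [0.516 0.12 ] 0.001757074665503112
scene 0.1535 [0.5137 0.1183] 0.0018249714798913327
both 0.1535 [0.5149 0.1194] 0.0020647199609501203
```

```bash
cat >> h.py <<'E'
ax=np.array([.07,1,0]);ax/=np.linalg.norm(ax); dx=np.array([ax[1],-ax[0],0]); up=np.array([0,0,1.])
SM=np.array([.5089,.066,.130])
def Rt(th,sg=1):
    z=-np.sin(th)*dx-np.cos(th)*up; y=sg*(np.cos(th)*dx-np.sin(th)*up)
    return np.stack([np.cross(y,z),y,z],1)
def tcp(c,R,back=0): return np.array(c)+R[:,2]*(hold_point_z-back)
E
python3 - <<'E'
from h import *
np.set_printoptions(precision=2,suppress=True,linewidth=150)
for sg in (1,-1):
    for p in ([.5149,.147,.25],[.5149,.147,.119]): print(sg,solve_ik(tcp(p,Rt(0,sg)),Rt(0,sg)))
    for b in (0,.1):
      for d in range(80,-121,-20):
        R=Rt(np.radians(d),sg)
        print(sg,b,d,solve_ik(tcp(SM,R,b),R))
E
```

```text
1 [-0.79  0.26  0.52  1.89 -0.15  1.03 -0.27]
1 [-0.72  0.43  0.46  2.01 -0.27  0.76 -0.16]
1 0 80 None
1 0 60 [-0.32  0.89  0.34  1.49 -0.29  1.87  0.06]
1 0 40 [-0.45  0.73  0.48  1.65 -0.33  1.55  0.1 ]
1 0 20 [-0.55  0.56  0.53  1.85 -0.33  1.19  0.08]
1 0 0 [-0.64  0.39  0.54  2.06 -0.29  0.77  0.  ]
1 0 -20 [-0.79  0.28  0.6   2.28 -0.19  0.3  -0.13]
1 0 -40 None
1 0 -60 None
1 0 -80 None
1 0 -100 None
1 0 -120 [-1.04  1.55  0.5   2.44  1.79  1.92  2.1 ]
1 0.1 80 None
1 0.1 60 None
1 0.1 40 [-0.39  0.73  0.46  1.43 -0.31  1.76  0.06]
1 0.1 20 [-0.55  0.5   0.57  1.69 -0.29  1.39  0.04]
1 0.1 0 [-0.71  0.25  0.6   1.96 -0.17  0.98 -0.1 ]
1 0.1 -20 [-0.93  0.02  0.65  2.25  0.21  0.56 -0.52]
1 0.1 -40 None
1 0.1 -60 None
1 0.1 -80 None
1 0.1 -100 None
1 0.1 -120 None
-1 [ 0.52  0.48 -1.17  1.82  0.48  1.16  2.26]
-1 [-0.26  0.4  -0.12  1.99  0.07  0.75  2.65]
-1 0 80 None
-1 0 60 [ 0.49  1.22 -1.19  1.43  0.35  1.96  2.22]
-1 0 40 [ 0.54  1.04 -1.19  1.59  0.47  1.69  2.29]
-1 0 20 [ 0.6   0.85 -1.18  1.78  0.58  1.36  2.29]
-1 0 0 [ 0.65  0.66 -1.18  1.99  0.73  1.    2.19]
-1 0 -20 [-0.34  0.25  0.07  2.26  0.32  0.32  2.51]
-1 0 -40 None
-1 0 -60 None
-1 0 -80 None
-1 0 -100 None
-1 0 -120 [-1.04  1.55  0.5   2.44  1.79  1.92 -1.04]
-1 0.1 80 None
-1 0.1 60 None
-1 0.1 40 [ 0.48  1.01 -1.19  1.36  0.44  1.87  2.34]
-1 0.1 20 [ 0.58  0.75 -1.18  1.62  0.48  1.52  2.38]
-1 0.1 0 [ 0.69  0.46 -1.17  1.89  0.48  1.11  2.41]
-1 0.1 -20 [-0.59  0.03  0.29  2.24  0.22  0.56  2.61]
-1 0.1 -40 None
-1 0.1 -60 None
-1 0.1 -80 None
-1 0.1 -100 None
-1 0.1 -120 None
```

```bash
cat > a.py <<'E'
from h import *
np.set_printoptions(precision=4,suppress=True,linewidth=150)
dr=0.1
# shaver axis drooped: rotate tool x about dx
a2=ax*np.cos(dr)-up*np.sin(dr)
y=dx; x=-a2 if (Rt(0)[:,0]@ax)<0 else a2
z=np.cross(x,y); R2=np.stack([x,y,z],1)
C=np.array([.5149,.148,.1198])
print(R2,tcp(C,R2,.09), solve_ik(tcp(C,R2),R2))
move_to(tcp(C,R2,.09),R2)
move_linear(tcp(C,R2),max_speed=.1)
s=read_state();print(s["clock"],s["contact_force"],s["tcp_pos"])
close_gripper(40)
s=read_state();print(s["clock"],s["contact_force"],s["moment"],s["grip_width"],s["tcp_pos"])
E
python3 a.py
python3 - <<'E'
from h import *
for c in ["scene","top"]:
    s=snapshot(c); a=s["pixels"][110:230,180:340,::-1]; cv2.imwrite(f"pics/{c}1.png",cv2.resize(a,(800,600),interpolation=cv2.INTER_CUBIC))
E
```

```text
[[ 0.0695  0.9976 -0.007 ]
 [ 0.9926 -0.0698 -0.0996]
 [-0.0998  0.     -0.995 ]] [0.5154 0.1551 0.1907] [-0.7763  0.4469  0.4769  1.9896 -0.1513  0.7954 -0.2976]
4.575 [-0.0805  0.2837 -0.0797] [0.5153 0.1463 0.1017]
5.075 [-0.9408 -0.0411  0.6129] [ 0.089   0.098  -0.0892] 0.03730402866639425 [0.5146 0.1462 0.1013]
```

View pics/scene1.png

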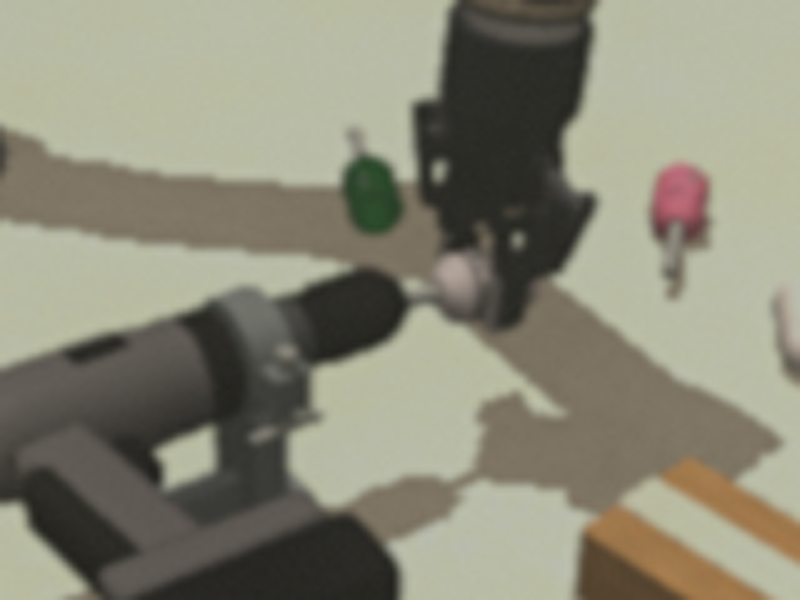

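View pics/top1.png

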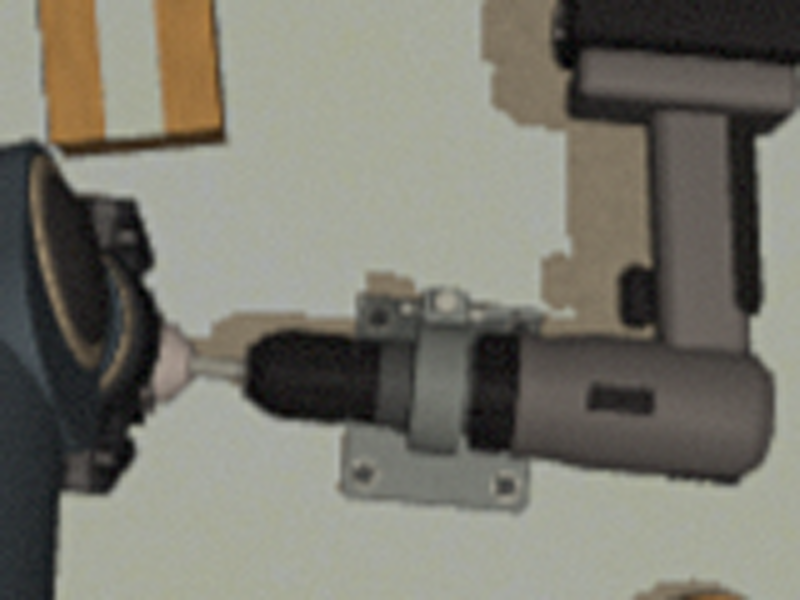

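```bash
cat > b.py <<'E'
from h import *
np.set_printoptions(precision=4,suppress=True,linewidth=150)
def rep(m):
    s=read_state();print(m,"t%.2f"%s["clock"],s["contact_force"],s["moment"],"w%.4f"%s["grip_width"],s["tcp_pos"]);return s
R=Rt(0); 
C=SM+ax*(.148-.066-.003)+np.array([0,0,-.003])
print(move_linear(tcp(C,R),R,max_speed=.03,threshold=25)); rep("a")
C1=SM+ax*(.138-.066-.008)+np.array([0,0,-.001])
print(move_linear(tcp(C1,R),R,max_speed=.025,threshold=22)); s=rep("b")
print("tcp along axis from SM",(s["tcp_pos"]-SM)@ax, "mid at home expected .072")
E
python3 b.py
```

```text
False
a t5.57 [-0.6981  1.0807 -0.2453] [ 0.0551 -0.014  -0.0255] w0.0366 [0.5144 0.1443 0.1083]
False
b t6.33 [ 0.7356  9.1714 -2.1954] [ 1.9069 -0.0137 -0.0801] w0.0367 [0.5134 0.1341 0.1106]
tcp along axis from SM 0.0682947759168228 mid at home expected .072
```

Run:
```python
from h import *
hold(.3)
st=read_state();print(st["contact_force"],st["moment"],st["tcp_pos"],st["clock"])
for c in ["scene","top"]:
    s=snapshot(c); a=s["pixels"][130:205,215:315,::-1] if c=="scene" else s["pixels"][150:225,190:290,::-1]; cv2.imwrite(f"pics/{c}2.png",cv2.resize(a,(800,600),interpolation=cv2.INTER_CUBIC))
    P=cloud(s);m=(abs(P[...,2]-.13)<.04)&(abs(P[...,0]-.511)<.022)&(P[...,1]>.07)&(P[...,1]<.16)
    Q=P[m]
    for y in np.arange(.08,.15,.004):
        q=Q[(Q[:,1]>=y)&(Q[:,1]<y+.004)]
        if len(q): print(c,"%.3f n%d x %.4f..%.4f ztop %.4f"%(y+.002,len(q),q[:,0].min(),q[:,0].max(),q[:,2].max()))
```

```text
[ 0.70719351  8.10468329 -1.69506736] [ 1.9230344  -0.05751048 -0.06698825] [0.51350071 0.13415572 0.11059389] 6.625
scene 0.082 n12 x 0.4998..0.5263 ztop 0.1490
scene 0.086 n8 x 0.5077..0.5253 ztop 0.1471
scene 0.090 n8 x 0.5113..0.5234 ztop 0.1444
scene 0.098 n4 x 0.5101..0.5163 ztop 0.1329
scene 0.102 n8 x 0.5133..0.5201 ztop 0.1384
scene 0.106 n27 x 0.5029..0.5260 ztop 0.1409
scene 0.110 n28 x 0.5025..0.5300 ztop 0.1441
scene 0.114 n28 x 0.4978..0.5314 ztop 0.1471
scene 0.118 n21 x 0.5010..0.5323 ztop 0.1483
scene 0.122 n27 x 0.4891..0.5329 ztop 0.1689
scene 0.126 n21 x 0.4906..0.5269 ztop 0.1654
scene 0.130 n16 x 0.4900..0.5193 ztop 0.1673
scene 0.134 n8 x 0.4919..0.5155 ztop 0.1587
scene 0.138 n15 x 0.4895..0.5080 ztop 0.1582
scene 0.142 n10 x 0.4909..0.4964 ztop 0.1645
scene 0.146 n2 x 0.4912..0.4935 ztop 0.1473
scene 0.150 n6 x 0.5144..0.5325 ztop 0.1475
top 0.082 n32 x 0.4911..0.5291 ztop 0.1520
top 0.086 n26 x 0.4936..0.5266 ztop 0.1478
top 0.090 n14 x 0.4981..0.5243 ztop 0.1442
top 0.094 n14 x 0.5003..0.5200 ztop 0.1454
top 0.098 n6 x 0.5076..0.5173 ztop 0.1358
top 0.102 n7 x 0.5079..0.5173 ztop 0.1370
top 0.106 n3 x 0.5052..0.5098 ztop 0.1350
```

View pics/scene2.png

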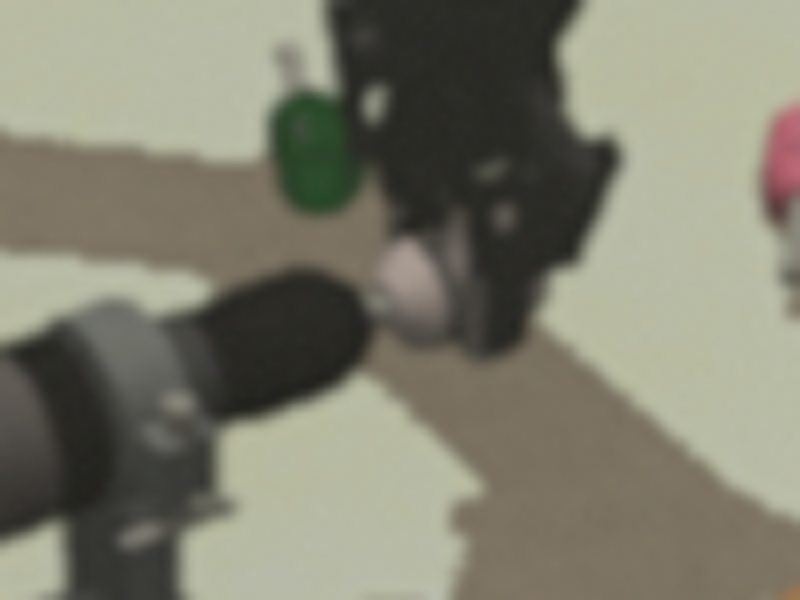

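View pics/top2.png

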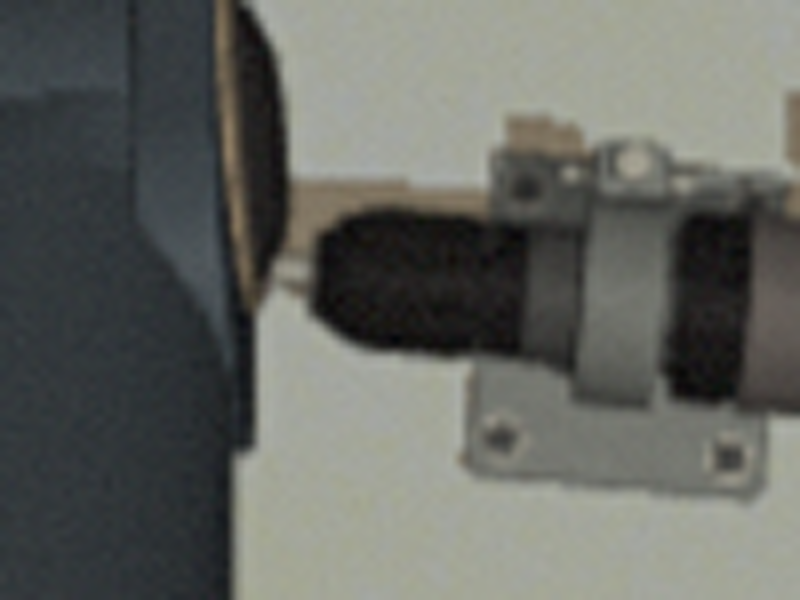

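Run:
```python
from h import *
np.set_printoptions(precision=4,suppress=True,linewidth=150)
R=Rt(0)
C=SM+ax*(.138-.066-.012)+np.array([0,0,-.001])
print(move_linear(tcp(C,R),R,max_speed=.02,threshold=25)); hold(.2)
s=read_state();print(s["clock"],s["contact_force"],s["moment"],s["tcp_pos"],(s["tcp_pos"]-SM)@ax)
```

```text
False
7.275 [ 0.4052 17.0557 -3.0419] [ 3.5455  0.0561 -0.1612] [0.5133 0.1341 0.1109] 0.06823365556523274
```

```bash
cat >> h.py <<'E'
def rep(m):
    s=read_state();print(m,"t%.2f"%s["clock"],np.round(s["contact_force"],1),np.round(s["moment"],2),"w%.4f"%s["grip_width"],np.round(s["tcp_pos"],4));return s
E
python3 - <<'E'
from h import *
release(); rep("rel")
s=read_state(); move_linear(s["tcp_pos"]+[0,0,.1],max_speed=.2)
sn=snapshot("scene"); cv2.imwrite("pics/scene3.png",cv2.resize(sn["pixels"][110:210,200:340,::-1],(800,571),interpolation=cv2.INTER_CUBIC))
R=Rt(np.radians(20)); move_to(tcp(SM,R,.09),R); rep("pre")
R=Rt(np.radians(20)); move_linear(tcp(SM,R),R,max_speed=.15,threshold=15); rep("down")
E
```

```text
rel t7.81 [-0.3  0.3 -0.5] [-0.01  0.02 -0.02] w0.0855 [0.5131 0.1253 0.1103]
pre t8.97 [-0.6  0.5  0.5] [ 0.02 -0.29 -0.04] w0.0854 [0.5329 0.0629 0.1945]
down t9.72 [ 0.6 -0.2 -0.7] [-0.05 -0.32  0.05] w0.0853 [0.5031 0.067  0.1133]
```

View pics/scene3.png

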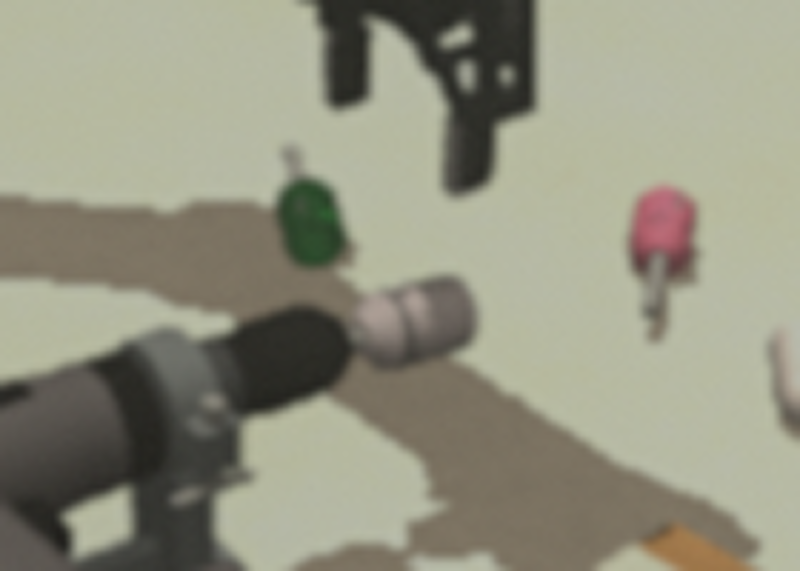

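Run:
```python
from h import *
for d in (40,58):
    R=Rt(np.radians(d)); move_linear(tcp(SM,R),R,max_speed=.05,threshold=15)
s=rep("at58")
close_gripper(25); hold(.1); s=rep("grip"); print(np.round(s["tcp_rot"].T@s["contact_force"],1), "tool-frame err mm", np.round(R.T@(s["tcp_pos"]-tcp(SM,R))*1000,2))
for c in ["scene"]:
    sn=snapshot(c); cv2.imwrite("pics/scene4.png",cv2.resize(sn["pixels"][110:210,200:340,::-1],(800,571),interpolation=cv2.INTER_CUBIC))
```

```text
at58 t10.68 [0.1 0.5 0.1] [-0.09 -0.87 -0.  ] w0.0855 [0.4929 0.0671 0.1206]
grip t11.25 [2.5 1.6 5.5] [ 0.03 -0.32 -0.22] w0.0424 [0.4934 0.0673 0.121 ]
[ 1.7 -3.4 -4.9] tool-frame err mm [ 0.18 -0.64 -0.76]
```

View pics/scene4.png

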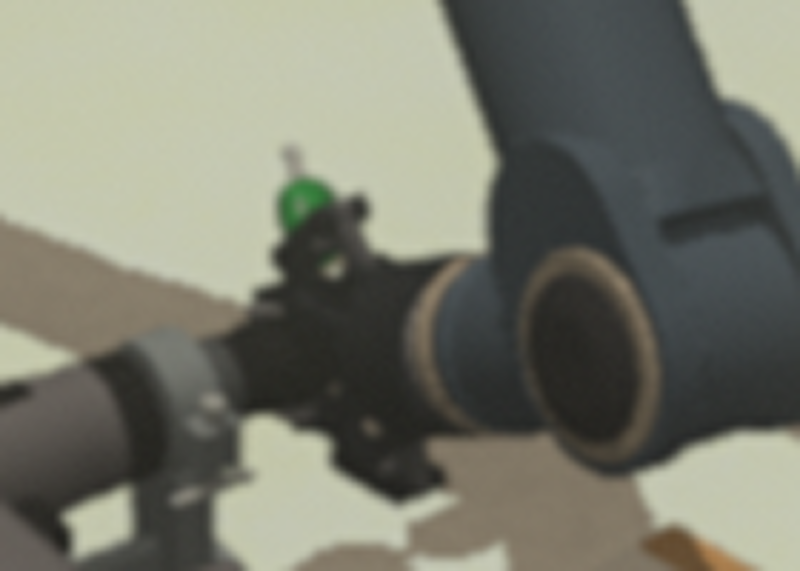

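```bash
cat > swing.py <<'E'
from h import *
import sys
def swing(d0,d1,step=13,grip=60,lim=1.6):
    close_gripper(grip); rep("grip")
    n=int(np.ceil((d0-d1)/step))
    for d in np.linspace(d0,d1,n+1)[1:]:
        R=Rt(np.radians(d)); st=move_linear(tcp(SM,R),R,max_speed=.011,threshold=35)
        s=read_state(); th=np.degrees(np.arctan2(-s["tcp_rot"][:,2]@dx,-s["tcp_rot"][:,2]@up))
        # moment about the chuck axis
        M=s["moment"]@ax
        print("cmd%.0f act%.1f t%.2f Max%.2f"%(d,th,s["clock"],M),np.round(s["contact_force"],1),np.round(s["moment"],2),"w%.4f"%s["grip_width"],st)
        if st : break
E
python3 - <<'E'
from swing import *
swing(58,-20)
E
```

```text
grip t11.52 [2.5 0.5 6.9] [ 0.06 -0.19 -0.19] w0.0416 [0.4936 0.0673 0.1211]
cmd45 act45.1 t12.05 Max0.25 [2.8 0.5 9.6] [ 0.07  0.24 -0.2 ] w0.0418 False
cmd32 act32.1 t12.58 Max0.75 [ 0.5  1.1 13.7] [ 0.1   0.75 -0.22] w0.0414 False
cmd19 act19.2 t13.12 Max1.24 [-2.3  2.2 16.8] [ 0.16  1.23 -0.13] w0.0415 False
cmd6 act6.2 t13.65 Max1.70 [-7.1  0.5 23. ] [ 0.07  1.7  -0.17] w0.0413 False
cmd-7 act-6.8 t14.18 Max2.13 [-14.1   1.1  30.9] [ 0.04  2.14 -0.14] w0.0414 False
cmd-20 act-19.8 t14.72 Max2.10 [-26.6   0.8  46.4] [-0.21  2.12 -0.2 ] w0.0415 False
```

Run:
```python
from h import *
s=rep("now");R=Rt(np.radians(-20)); print(np.round(R.T@(s["tcp_pos"]-tcp(SM,R))*1000,2), np.round(R.T@s["contact_force"],1))
hold(.3); rep("h")
for c in ["scene","top"]:
    sn=snapshot(c); a=sn["pixels"][110:210,200:340,::-1] if c=="scene" else sn["pixels"][130:230,180:320,::-1]
    cv2.imwrite(f"pics/{c}5.png",cv2.resize(a,(800,571),interpolation=cv2.INTER_CUBIC))
```

```text
now t14.72 [-26.6   0.8  46.4] [-0.21  2.12 -0.2 ] w0.0415 [0.5137 0.0659 0.1138]
[ 0.24 -1.02 -1.8 ] [ -1.1  -9.1 -52.7]
h t15.02 [-27.    0.8  47.1] [-0.14  2.22 -0.19] w0.0408 [0.5137 0.0659 0.1137]
```

View pics/scene5.png

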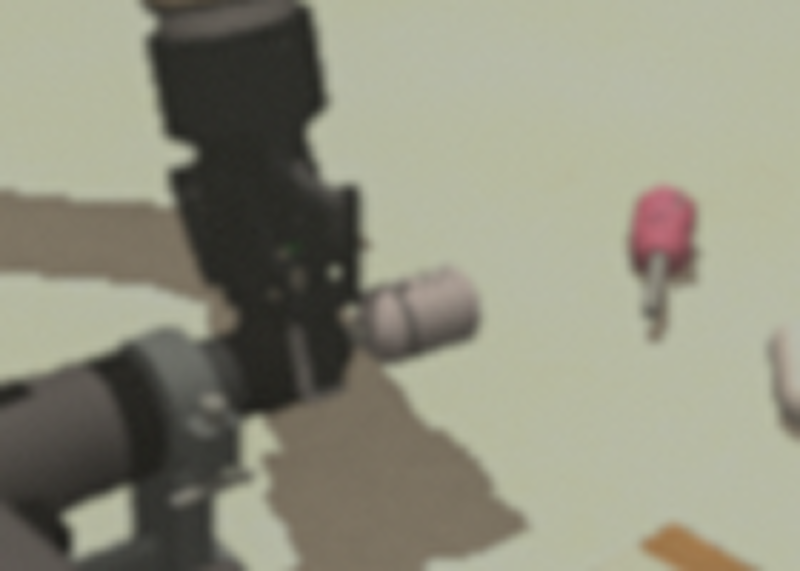

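View pics/top5.png

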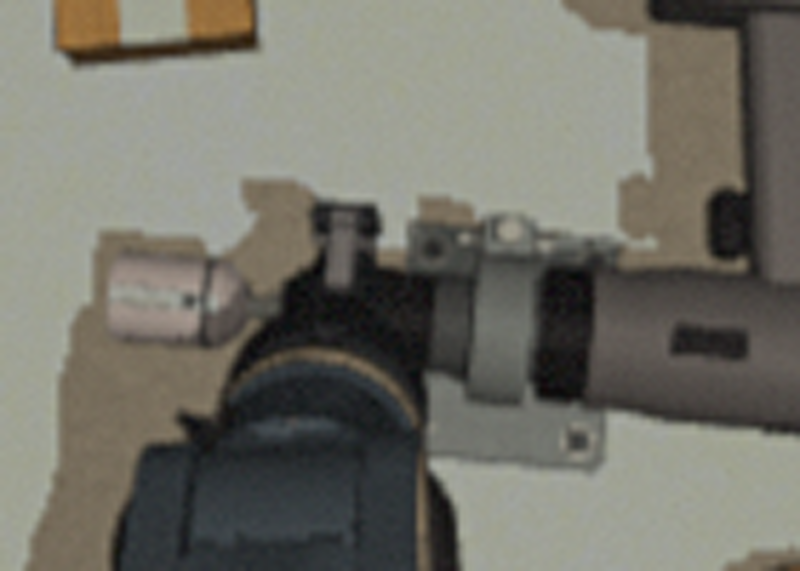

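```bash
sed -i 's/^SM=.*/SM=np.array([.5089,.066,.130])+np.array([-.0012,0,0])/' h.py
python3 - <<'E'
from swing import *
release(); rep("rel")
for d in (0,20,40,58):
    R=Rt(np.radians(d)); print(move_linear(tcp(SM,R),R,max_speed=.03,threshold=15))
rep("back")
swing(58,19)
s=read_state();R=Rt(np.radians(19)); print(np.round(R.T@(s["tcp_pos"]-tcp(SM,R))*1000,2), np.round(R.T@s["contact_force"],1))
E
```

```text
rel t15.62 [-0.1  0.2  0.4] [0.04 0.36 0.03] w0.0854 [0.5151 0.0654 0.1119]
False
False
False
False
back t17.63 [-0.4 -0.8  0.2] [-0.07 -0.83  0.03] w0.0856 [0.4913 0.0672 0.1207]
grip t18.12 [4.3 1.6 1.8] [-0.09 -1.14 -0.23] w0.0415 [0.4928 0.0672 0.1207]
cmd45 act44.9 t18.65 Max-0.91 [5.3 1.1 4.9] [-0.01 -0.91 -0.26] w0.0414 False
cmd32 act32.1 t19.18 Max-0.44 [3.  1.7 8.3] [ 0.02 -0.44 -0.23] w0.0414 False
cmd19 act19.2 t19.72 Max0.04 [ 0.9  0.1 12.5] [ 0.13  0.03 -0.21] w0.0414 False
[ 0.2  -0.01 -1.05] [  0.1  -3.2 -12.1]
```

Run:
```python
from swing import *
swing(19,-20,step=6.5,grip=80)
s=read_state();R=Rt(np.radians(-20)); print(np.round(R.T@(s["tcp_pos"]-tcp(SM,R))*1000,2), np.round(R.T@s["contact_force"],1))
for c in ["scene","top"]:
    sn=snapshot(c); a=sn["pixels"][110:210,200:340,::-1] if c=="scene" else sn["pixels"][130:230,180:320,::-1]
    cv2.imwrite(f"pics/{c}6.png",cv2.resize(a,(800,571),interpolation=cv2.INTER_CUBIC))
```

```text
grip t19.93 [ 1.7  1.  13.8] [ 0.19  0.32 -0.23] w0.0412 [0.5019 0.0666 0.1134]
cmd12 act12.7 t20.27 Max0.24 [ 0.4  0.5 13.9] [ 0.11  0.24 -0.2 ] w0.0413 False
cmd6 act6.2 t20.62 Max0.41 [-0.4  0.7 15.6] [ 0.13  0.4  -0.22] w0.0411 False
cmd-0 act-0.3 t20.96 Max0.99 [-2.4  0.6 18.4] [ 0.17  0.98 -0.13] w0.0412 False
cmd-7 act-6.9 t21.30 Max-0.87 [ 5.5  1.3 -4.9] [ 0.23 -0.88 -0.11] w0.0411 False
cmd-14 act-13.4 t21.64 Max-0.84 [ 10.9   0.8 -13.2] [ 0.25 -0.86 -0.02] w0.0409 False
cmd-20 act-19.8 t21.98 Max0.20 [10.1  0.4 -5.5] [ 0.26  0.18 -0.2 ] w0.0409 False
[-0.25 -0.16  1.33] [1.1 7.5 8.6]
```

View pics/scene6.png

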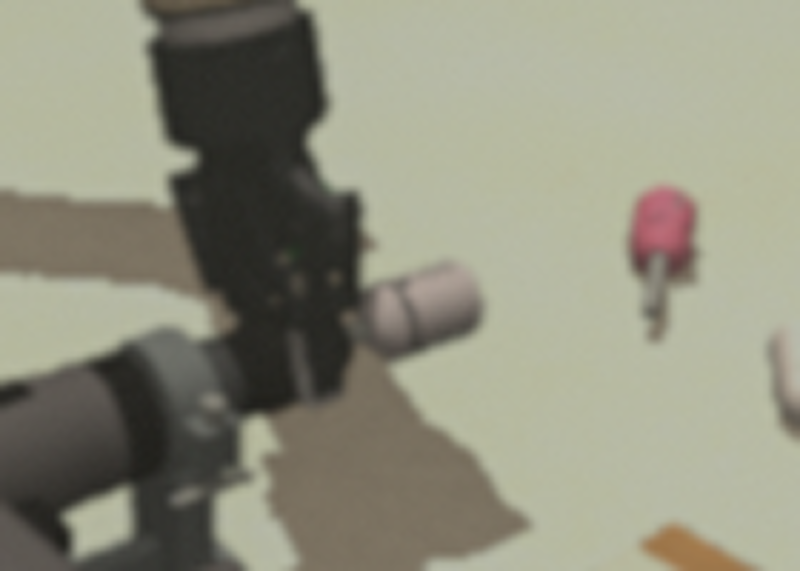

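Run:
```python
from swing import *
release(); rep("rel")
for d in (0,20,40):
    R=Rt(np.radians(d)); print(move_linear(tcp(SM,R),R,max_speed=.03,threshold=15))
rep("back")
swing(40,10,step=5,grip=90)
s=read_state();R=Rt(np.radians(10)); print(np.round(R.T@(s["tcp_pos"]-tcp(SM,R))*1000,2), np.round(R.T@s["contact_force"],1))
```

```text
rel t22.59 [1.  0.1 0.5] [ 0.01  0.39 -0.03] w0.0850 [0.5137 0.0654 0.1122]
False
False
False
back t24.13 [-0.  -0.3 -0. ] [-0.11 -0.66  0.03] w0.0854 [0.4946 0.0669 0.1157]
grip t24.62 [2.3 1.1 4.8] [-0.03 -0.63 -0.19] w0.0408 [0.4964 0.067  0.1165]
cmd35 act35.0 t24.92 Max-1.07 [ 1.   1.1 -3.9] [ 0.02 -1.07 -0.33] w0.0406 False
cmd30 act30.2 t25.22 Max-1.86 [ -0.8   1.8 -15.6] [-0.02 -1.86 -0.37] w0.0410 False
cmd25 act25.2 t25.52 Max-1.02 [  1.8   2.9 -10.1] [ 0.23 -1.04 -0.4 ] w0.0408 False
cmd20 act20.2 t25.82 Max-0.97 [  2.5   1.1 -12.4] [ 0.41 -1.    0.4 ] w0.0412 False
cmd15 act15.2 t26.12 Max0.58 [ 4.2  2.  -4.2] [0.38 0.55 0.1 ] w0.0408 False
cmd10 act10.1 t26.42 Max-0.70 [ 0.8  3.  -7.5] [ 0.3  -0.72 -0.15] w0.0406 False
[-0.03 -0.05 -0.24] [3.1 1.9 7.3]
```

Run:
```python
from h import *
release()
R=Rt(np.radians(10)); move_linear(tcp(SM,R,.09),R,max_speed=.15)
rep("up")
s=read_state(); move_to(s["tcp_pos"]+np.array([-.1,-.12,.15]),Rt(0)) if solve_ik(s["tcp_pos"]+np.array([-.1,-.12,.15]),Rt(0)) is not None else print("no")
rep("clear"); hold(.5)
for c in ["scene","top"]:
    s=snapshot(c); a=s["pixels"][110:210,200:340,::-1] if c=="scene" else s["pixels"][130:230,180:320,::-1]
    cv2.imwrite(f"pics/{c}7.png",cv2.resize(a,(800,571),interpolation=cv2.INTER_CUBIC))
    P=cloud(s);m=(abs(P[...,2]-.13)<.03)&(abs(P[...,0]-.511)<.025)&(P[...,1]>.05)&(P[...,1]<.18)
    Q=P[m]
    for y in np.arange(.076,.18,.006):
        q=Q[(Q[:,1]>=y)&(Q[:,1]<y+.006)]
        if len(q): print(c,"%.3f n%d x %.4f..%.4f mid %.4f ztop %.4f"%(y+.003,len(q),q[:,0].min(),q[:,0].max(),(q[:,0].min()+q[:,0].max())/2,np.percentile(q[:,2],95)))
    for n in ["glue","elbow","tape","carton"]: print(n,[np.round(d["extent"]) for d in spot_in(c,n)[:1]])
```

```text
up t27.68 [ 0.4 -0.2 -0.3] [-0.01 -0.22 -0.02] w0.0855 [0.5193 0.0652 0.1995]
clear t28.55 [-0.2  1.2  0.3] [ 0.07 -0.01 -0.  ] w0.0852 [ 0.4193 -0.0536  0.3486]
scene 0.079 n25 x 0.4992..0.5295 mid 0.5144 ztop 0.1490
scene 0.085 n14 x 0.5002..0.5278 mid 0.5140 ztop 0.1469
scene 0.091 n8 x 0.5117..0.5239 mid 0.5178 ztop 0.1436
scene 0.097 n4 x 0.5110..0.5151 mid 0.5131 ztop 0.1383
scene 0.103 n8 x 0.5095..0.5165 mid 0.5130 ztop 0.1349
scene 0.109 n37 x 0.5019..0.5258 mid 0.5139 ztop 0.1419
scene 0.115 n41 x 0.4972..0.5309 mid 0.5140 ztop 0.1473
scene 0.121 n33 x 0.4990..0.5312 mid 0.5151 ztop 0.1480
scene 0.127 n25 x 0.5045..0.5313 mid 0.5179 ztop 0.1484
scene 0.133 n30 x 0.5044..0.5333 mid 0.5188 ztop 0.1476
scene 0.139 n24 x 0.5088..0.5331 mid 0.5210 ztop 0.1479
scene 0.145 n28 x 0.5039..0.5329 mid 0.5184 ztop 0.1471
scene 0.151 n28 x 0.5065..0.5343 mid 0.5204 ztop 0.1477
scene 0.157 n25 x 0.5086..0.5339 mid 0.5213 ztop 0.1470
scene 0.163 n7 x 0.5069..0.5318 mid 0.5193 ztop 0.1474
glue [array([141., 232.,  25.,  53.])]
elbow [array([360., 176.,  53.,  20.])]
tape [array([155., 205.
[... 294 characters left out ...]
7..0.5174 mid 0.5126 ztop 0.1355
top 0.109 n30 x 0.5003..0.5261 mid 0.5132 ztop 0.1431
top 0.115 n38 x 0.4977..0.5310 mid 0.5143 ztop 0.1482
top 0.121 n40 x 0.4952..0.5305 mid 0.5128 ztop 0.1503
top 0.127 n42 x 0.4955..0.5333 mid 0.5144 ztop 0.1512
top 0.133 n38 x 0.4972..0.5332 mid 0.5152 ztop 0.1502
top 0.139 n45 x 0.4972..0.5329 mid 0.5150 ztop 0.1504
top 0.145 n36 x 0.4971..0.5328 mid 0.5149 ztop 0.1514
top 0.151 n44 x 0.4972..0.5325 mid 0.5148 ztop 0.1500
top 0.157 n38 x 0.4990..0.5354 mid 0.5172 ztop 0.1503
top 0.163 n22 x 0.4993..0.5325 mid 0.5159 ztop 0.1484
glue [array([363., 195.,  28.,  11.])]
elbow [array([114., 149.,  49.,  57.])]
tape []
carton [array([205., 114.,  40.,  50.])]
```

View pics/scene7.png

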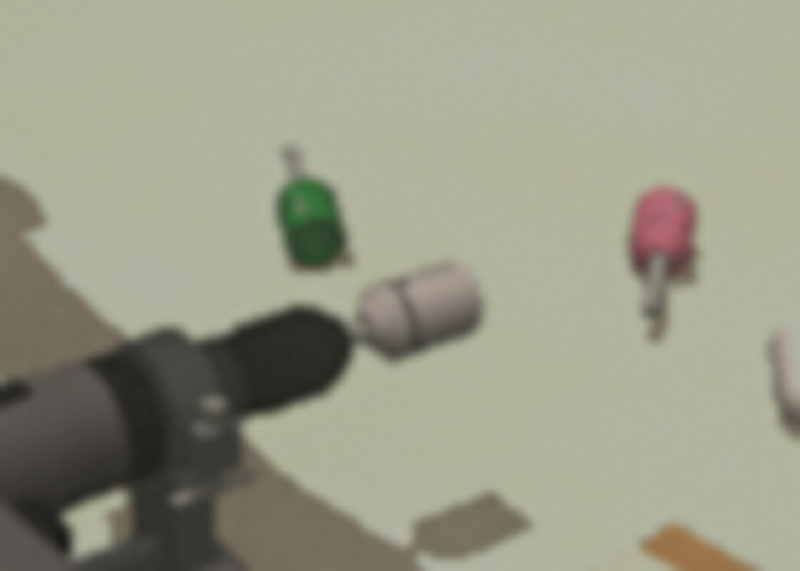

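View pics/top7.png

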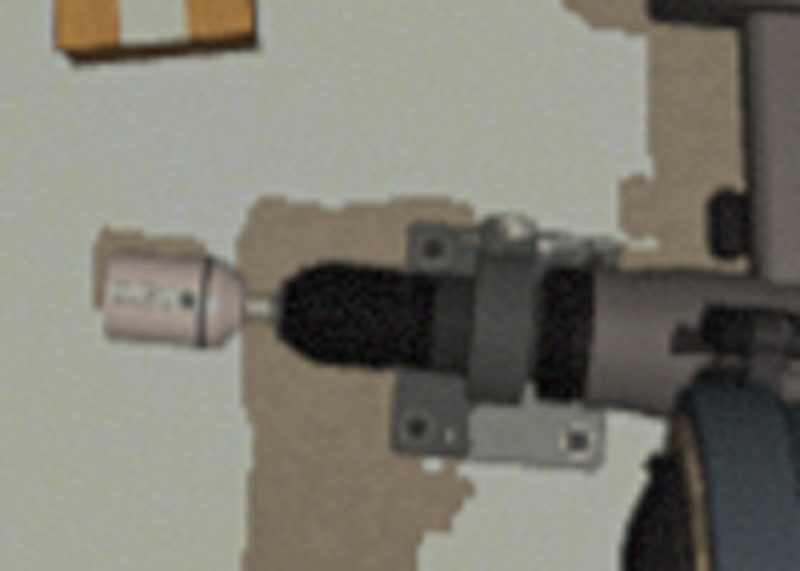

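```bash
python3 -c "
from h import *
close_job(); rep('done')"
```

```text
the job is handed in; nothing more can be done
the job is handed in; nothing more can be done
```

The shaver is home in the chuck, the sleeve is turned to its stop and the gripper is clear. I handed the job in at about 29 s of the 58 s allowed.

- **Push:** I gripped the aluminium cup (the shaver in the chuck, not the green or pink look-alike) and straightened it. I then pushed it in about 12 mm, until it stopped. Commanding 4 mm more moved nothing and only raised the force to 17 N.
- **Turn:** I turned the sleeve in two swings from +58° to -20°. At about 2.4 rad of total turn the pads slipped, which matches the given stop. A third swing from a fresh grip at 90 N met resistance at once and slipped, so the sleeve was against its stop.
- **Last checks:** The cup was level along its length to within about 1 mm and in line with the chuck seen from above. The cup's middle was at y ≈ 0.137 m, against 0.138 m expected for home.
- **Bystanders:** In the scene view all four were where they started. From above, the tape was not detected and the glue's box was cut short; I took both to be the arm blocking the view.
- **Not measured directly:**
  - I could not read the sleeve angle or the jaw force. I infer them from the swing angles and the slip at the stop.
  - The first swing built up about 53 N of force at the wrist because my estimate of the chuck axis was about 1 mm off. I corrected that before the second swing.

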